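# Clamp the wooden sweet mould in its holder

### The arm

A 6-joint arm with a two-finger parallel gripper is mounted at the origin on a cart in front of the work surface, level with it; the furniture and walls round the work are solid. World frame = base frame: x ahead of the robot, y to its left, z up, the work surface at z = 0. Lengths are in m, angles in degrees, forces in N, time in s.
With the tool pointing down it reaches from about 0.3 to 0.75 m from the base axis. Payload 8.5 kg.
Tool frame: the origin (TCP) lies midway between the tips of the shut fingers; the grasp point (between the pads) lies 19 mm behind it; z points along the fingers, y is the direction in which the jaws open and shut (so a half turn about z gives the same grasp; the last joint's range is limited). The gripper opens to 85 mm and grips with 20 to 120 N. Pads are 22 mm wide; open, the fingers measure 114 mm over their backs; the gripper's body (76 mm by 85 mm) begins 54 mm behind the grasp point. The pads swing forward as they close: fully open they stand 13 mm farther back than shut.
Start: joints at [-80.69, 21.807, 74.336, -0, 83.858, -12.336], TCP at [0.203, -0.511, 0.199] pointing down, gripper open.
Joint ranges: [-178.18, 178.18], [-50.72, 133.34], [12.68, 142.11], [-81.47, 261.47], [9.98, 163.14], [-165.26, 165.26]. Speed limits (degrees/s): [136.94, 136.94, 180, 180, 180, 180].

### API

Orientations are given as a 3x3 rotation matrix whose columns are the frame's x, y, z axes.
In Python, from rig import env, eyes, close_job gives the robot as it stands.
- The arm moves only by the tool jog_arm, never from a script. Its argument "deltas" is one flat list of numbers, 7 for each row, row after row: the shift along the tool's x, y, z in units of 0.75 m (1.0 is 0.75 m), then the turn, a rotation vector about the tool's x, y, z in units of 180 degrees (1.0 is 180 degrees), then the gripper command: -1 is fully open, 1 is shut, values between are in proportion. In form: [dx, dy, dz, ax, ay, az, fingers, dx, dy, dz, ax, ay, az, fingers, ...]. A call has 1 to 12 rows; each row is the pose to reach, as a shift and turn from the pose commanded when the call began, along the tool's axes at that moment, turning the shorter way round; what a row does not reach only later rows make up. A row lasts 1/12 s, in which the tool goes at most 41.7 mm and 7.16 degrees, less where a joint would pass 70% of its speed; a pose out of reach is approached as far as the arm can. A call with a number of a shift or a turn outside -1 to 1 is refused whole. A call with a gripper value outside its range is refused whole. The fingers move at their own pace and stop on an object; "grip_force" is the grip in N (left out, the last holds). Time passes only in rows, so rows that repeat a pose let the fingers close. It gives the time, the measured TCP pose, the force and the opening at its end, in the units of the state.
- env.observe(): the state, without advancing time (a new reading comes with each control period).
- eyes.get_image(name): name is "side" or "top"; returns the picture (400x640x3 uint8, red, green, blue); there is no depth.
- eyes.camera_params(name): a dict with "intrinsics" (3x3 intrinsics, pixels), "R" (3x3) and "t" (3): a world point X has camera coordinates R X + t. Camera axes: x right, y down, z forward; pixel columns grow to the right and rows downward; lengths in m; the calibration is good to about 2 mm. A picture is of the moment at which its call begins. camera_params takes no time and is no camera call.
- close_job(): hands the job in, once; it reports no verdict.
The state is a dict: "time_s": time; "q": joint angles; "qvel": joint speeds; "joint_efforts": joint torques, N m; "position": TCP position; "tool_rot": TCP orientation; "ft_force": force on the tool from outside, world axes, zero at the start; "wrist_torque": the same for the moment, N m; "grip_width": finger opening in m.
Only numpy, scipy, OpenCV 4.12 (cv2) and the standard library are available. Lean on these libraries where they do the work, as an engineer would, in place of code of your own. Each camera call takes 0.05 s, during which the arm holds its last target.

### The job

On the table lie two identical flat metal holders, each with a sliding white stop that carries a black knob. In the holder with the wooden sweet mould, slide the stop along until it is up against the mould and the mould sits against the fixed end, then turn its knob fully clockwise (seen from above) to lock the stop. Do not move the stop or knob of the other holder.

Things in the scene. Friction and masses are not known exactly. Their poses are not given: they have to be found in the camera images.
- sweet_mould: Carved wooden mould 62 x 235 x 26 mm (x, y, z), loose, about 0.2 kg; origin at the centre of its underside. It lies on the 8 mm thick bed of its holder, a fixed aluminium tray 84 x 380 mm, between side rails (top 20 mm above the table, 72 mm apart). The holder's fixed end, a steel bar 34 mm high, is 3 to 10 mm off its +y end at the start; the sliding stop is at its -y end.
- stop (a joint): Position (m) of the stop by the mould: a white block 69 x 60 mm, top 32 mm above the table, with a steel face to the mould. Grows towards the fixed end: starts at 0 to 0.045; about 0.066 = mould held without slack. With the knob loose it slides with 1 to 3 N (up to 6 N with the mould) and can be moved by its gripped knob; locked, it holds.
- stop_knob (a joint): Angle (rad) of the knob on that stop: 0 = free, grows clockwise seen from above, 1.3 = fully locked, at a hard stop; starts at 0 to 0.3. Turning takes about 0.1 N m. It starts to bind at about 0.75 and stays where it is left.
- stop_grip (a point): On the axis of that knob, 61 mm above the table. The knob is an upright black bar 46 long, 14 thick, 32 mm high, from 41 to 73 mm above the table, 30 mm behind the stop's face. The point turns with it: x along the bar, z up. Locked, x is square across the holder; at joint value q it is turned 1.3 - q rad counter-clockwise from there. The stop slides along the holder's y, from knob to mould.
- spare_knob_end (a point): A point at one end of the bar of the same kind of knob on the other holder, in which a flat pastry brush lies instead of the mould; 61 mm above the table. Leave that stop and knob alone.

How it is judged (in metres and radians):
At the end, for the whole second after the job is handed in: The mould lies flat in its holder between the fixed end and the stop with at most about 10 mm of slack in all (stop beyond 0.056), the knob is turned clockwise to at least 1.05 rad of its 1.3, and everything is at rest (value of joint stop above 0.056 m and value of joint stop_knob above 1.05 rad and horizontal distance between sweet_mould and stop_grip below 0.161 m and height (world z) of sweet_mould between 0.004 and 0.014 m and angle between sweet_mould's own z axis and vertical below 0.1 rad and linear speed of sweet_mould below 0.02 m/s); the robot touches nothing.
It fails at once if the other holder's stop or knob is moved (knob end shifted by more than 12 mm) (distance of spare_knob_end from where it was at the start of the episode above 0.012 m).
It also fails if it takes over 35 s, if anything falls off the work surface, if the arm or the gripper's body presses on something with over 40 N, if the wrist force passes 120 N, or if a joint passes its speed limit or range.

## Working session

There is one attempt and no reset: what is moved stays moved. The work goes in short steps, Python scripts to look and compute and a tool call to move; the robot and the scene stay as the last step left them, time stands still between calls to the robot, and variables do not carry over. Pictures are saved under pics/ and viewed, and the job is handed in when it is done.

Besides the shell and the picture viewer there is one more tool, called after "Call:" as name(argument=value, ...), one argument or row to a line, values as JSON. jog_arm: Moves the arm, as the interface text tells. Its arguments: {"type":"object","properties":{"deltas":{"type":"array"},"grip_force":{"type":"number"}},"required":["deltas"]}

```bash
mkdir -p pics; ls
python3 - <<'E'
from rig import env, eyes
import cv2
for n in("side","top"):
    cv2.imwrite(f"pics/{n}0.png",eyes.get_image(n)[:,:,::-1])
    p=eyes.camera_params(n);print(n,p)
s=env.observe();print(s)
E
```

```text
pics
side {'intrinsics': array([[367.83549267,   0.        , 322.91267598],
       [  0.        , 367.83549267, 204.1336443 ],
       [  0.        ,   0.        ,   1.        ]]), 'R': array([[-0.95207919, -0.30472165,  0.02626675],
       [-0.16490883,  0.43911672, -0.88316566],
       [ 0.25758553, -0.84517526, -0.46832518]]), 't': array([0.45949295, 0.19031972, 0.62021536])}
top {'intrinsics': array([[363.42598628,   0.        , 319.65243151],
       [  0.        , 363.42598628, 196.10916514],
       [  0.        ,   0.        ,   1.        ]]), 'R': array([[-0.01018222, -0.99988688,  0.01106994],
       [-0.98527015,  0.00814229, -0.17081111],
       [ 0.17070166, -0.01264611, -0.98524161]]), 't': array([-0.15707742,  0.55098325,  0.81983432])}
{'time_s': 0.1, 'q': array([-8.06867030e+01,  2.18398001e+01,  7.43800119e+01,  1.32507514e-03,
        8.38584611e+01, -1.23363637e+01]), 'qvel': array([-0.03532004, -0.06331635, -0.17124318,  0.07765921,  0.04007592,
       -0.04019105]), 'joint_efforts': array([ 4.99011934e-03, -4.49219799e+01, -2.31655079e+01, -1.16512260e-04,
        3.65045547e-03, -7.38689163e-07]), 'position': array([ 0.20285996, -0.51089277,  0.19835087]), 'tool_rot': array([[ 9.29458017e-01,  3.68927845e-01, -1.98392582e-04],
       [ 3.68927765e-01, -9.29457087e-01,  1.35183684e-03],
       [ 3.14332862e-04, -1.32966812e-03, -9.99999067e-01]]), 'ft_force': array([-0.25974959, -1.10966692,  0.2190507 ]), 'wrist_torque': array([ 0.00217941, -0.01282321, -0.04787221]), 'grip_width': 0.08587708360810414}
```

View pics/side0.png

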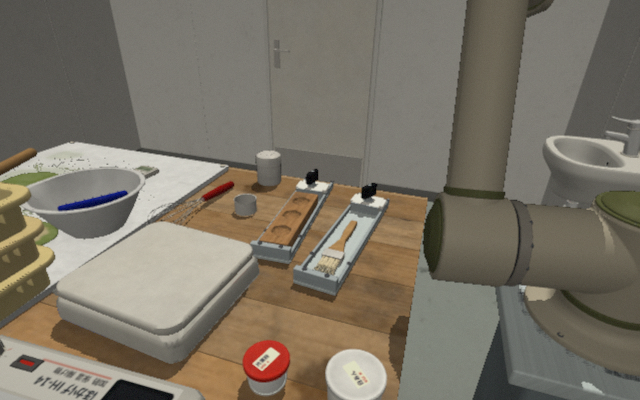

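View pics/top0.png

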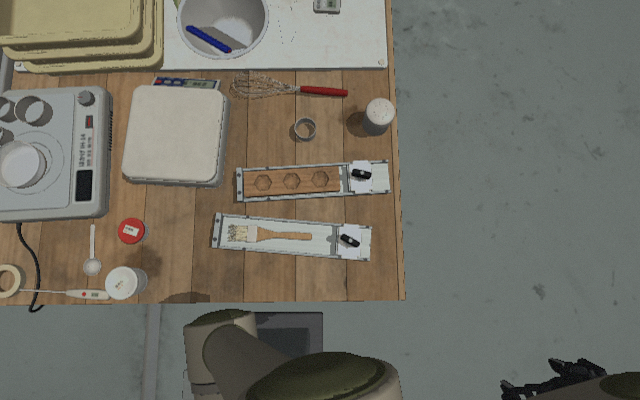

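The top view shows the mould holder at rows 165–200 with its knob at about (361,174). The brush holder is nearer the robot, with its knob at about (349,240). In the side view the mould holder's knob is at about (312,177).

```bash
cat > h.py <<'E'
import numpy as np, cv2
from rig import env, eyes
def ray(n,uv):
    p=eyes.camera_params(n);K,R,t=p["intrinsics"],p["R"],p["t"]
    d=R.T@np.linalg.solve(K,[uv[0],uv[1],1.]);return -R.T@t,d
def onz(n,uv,z):
    c,d=ray(n,uv);return c+d*(z-c[2])/d[2]
def tri(a,b):
    c1,d1=ray("top",a);c2,d2=ray("side",b)
    s=np.linalg.lstsq(np.c_[d1,-d2],c2-c1,rcond=None)[0]
    x,y=c1+s[0]*d1,c2+s[1]*d2;return (x+y)/2,np.linalg.norm(x-y)
def blob(im,box,thr=60):
    x0,y0,x1,y1=box
    m=(im[y0:y1,x0:x1].max(2)<thr).astype(np.uint8)
    n,l,st,c=cv2.connectedComponentsWithStats(m)
    i=1+st[1:,4].argmax();pts=np.argwhere(l==i)[:,::-1]+[x0,y0]
    return pts
E
python3 - <<'E'
from h import *
T=cv2.imread("pics/top0.png");S=cv2.imread("pics/side0.png")
for n,im,bs in(("top",T,[(345,162,380,190),(335,228,368,255)]),("side",S,[(302,165,325,190),(355,178,382,206)])):
    for b in bs:
        p=blob(im,b);print(n,len(p),p.min(0),p.max(0),p.mean(0),cv2.minAreaRect(p.astype(np.float32)))
cv2.imwrite("pics/ct.png",cv2.resize(T[150:270,205:400],None,fx=4,fy=4,interpolation=0))
cv2.imwrite("pics/cs.png",cv2.resize(S[155:305,240:400],None,fx=4,fy=4,interpolation=0))
E
```

```text
top 123 [352 169] [370 178] [360.77235772 174.08943089] ((360.9646911621094, 174.1588134765625), (18.439088821411133, 7.917962551116943), 12.52880859375)
top 101 [341 234] [359 246] [349.30693069 240.43564356] ((349.4999694824219, 240.5), (19.225383758544922, 6.325770854949951), 29.744882583618164)
side 134 [306 169] [317 184] [311.6641791  176.64179104] ((311.5, 176.5), (15.0, 11.0), 90.0)
side 175 [362 183] [377 198] [368.80571429 190.56571429] ((369.46551513671875, 190.41378784179688), (11.884501457214355, 18.755229949951172), 68.19859313964844)
```

View pics/ct.png

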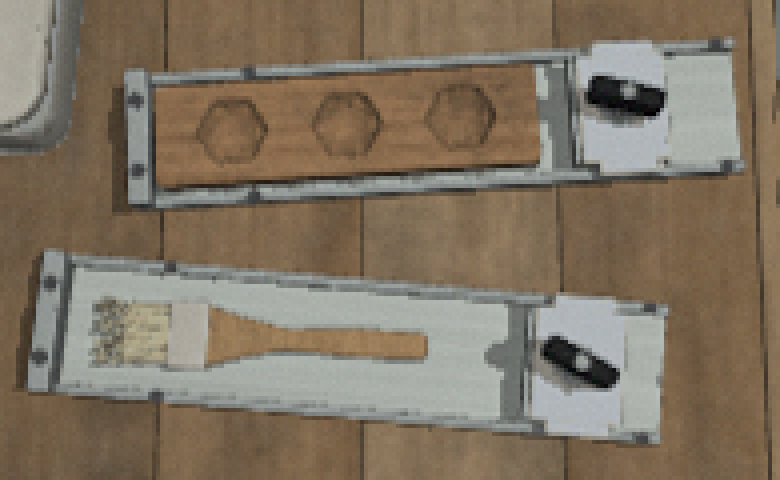

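View pics/cs.png

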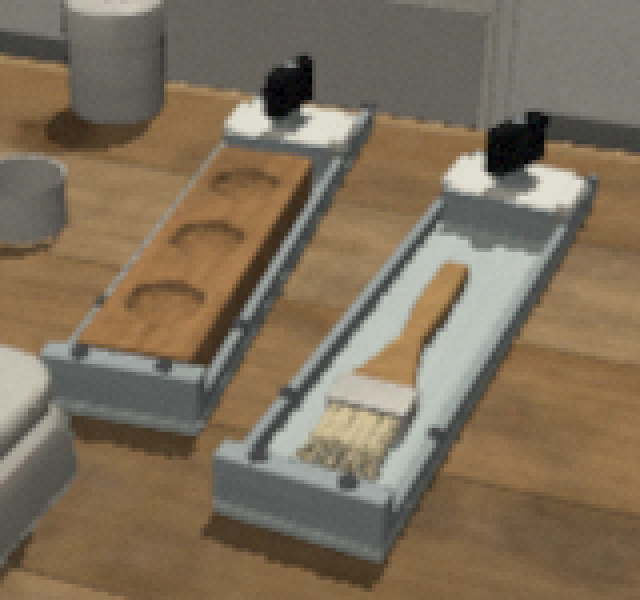

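Run:
```python
from h import *
np.set_printoptions(precision=4,suppress=True)
o=np.array([205,150.]);f=lambda x,y:(np.array([x,y])+.5)/4+o-.5
so=np.array([240,155.]);g=lambda x,y:(np.array([x,y])+.5)/4+so-.5
# rails
for n,a,b in(("upper",(150,72),(735,42)),("lower",(155,203),(742,172))):
    A,B=onz("top",f(*a),.02),onz("top",f(*b),.02);d=A-B
    print(n,A,B,np.linalg.norm(d),"dir deg",np.degrees(np.arctan2(d[1],d[0])))
# fixed bar corners top
print("bar",[onz("top",f(*p),.034) for p in((125,70),(150,70),(130,207),(155,207))])
print("bar tri",tri(f(130,207),g(197,375)),tri(f(125,70),g(42,345)))
print("mould",[onz("top",f(*p),.034) for p in((155,88),(158,187),(535,65),(540,163))])
print("mould tri",tri(f(540,163),g(312,158)),tri(f(535,65),g(222,150)))
print("knob tri",tri((360.77,174.09),(311.66,176.64)))
print("stop face edge z32",[onz("top",f(*p),.032) for p in((578,55),(585,165))])
print("white stop corners",[onz("top",f(*p),.032) for p in((592,42),(662,42),(585,172),(665,172))])
T=cv2.imread("pics/top0.png")
for b in[(345,162,380,190),(335,228,368,255)]:
  p=blob(T,b)
  for z in(.057,.061,.073):
    w=np.array([onz("top",q,z)[:2] for q in p]);c=w.mean(0);U,s,V=np.linalg.svd(w-c)
    r=cv2.minAreaRect((w*1000).astype(np.float32))
    print("knob",z,c,"bar dir",np.degrees(np.arctan2(V[0,1],V[0,0])),r)
```

```text
upper [0.6282 0.0302 0.02  ] [ 0.6449 -0.3364  0.02  ] 0.36699382745253456 dir deg 92.61126628099039
lower [0.5453 0.025  0.02  ] [ 0.5617 -0.3372  0.02  ] 0.36256033202095667 dir deg 92.59327443026851
bar [array([0.6259, 0.0427, 0.034 ]), array([0.6258, 0.0274, 0.034 ]), array([0.5407, 0.0372, 0.034 ]), array([0.5406, 0.0221, 0.034 ])]
bar tri (array([0.5407, 0.0369, 0.0359]), np.float64(0.0005456495090146036)) (array([0.6234, 0.0413, 0.0377]), np.float64(0.003153123150541524))
mould [array([0.6144, 0.024 , 0.034 ]), array([0.5528, 0.0206, 0.034 ]), array([ 0.6273, -0.2093,  0.034 ]), array([ 0.5658, -0.2112,  0.034 ])]
mould tri (array([ 0.5655, -0.2113,  0.0336]), np.float64(0.0006582182515815136)) (array([ 0.6271, -0.2099,  0.0294]), np.float64(0.002798371539917247))
knob tri (array([ 0.6   , -0.2613,  0.0558]), np.float64(0.0019528190153809775))
stop face edge z32 [array([ 0.634 , -0.2362,  0.032 ]), array([ 0.5647, -0.2388,  0.032 ])]
white stop corners [array([ 0.6422, -0.245 ,  0.032 ]), array([ 0.6419, -0.2885,  0.032 ]), array([ 0.5603, -0.2387,  0.032 ]), array([ 0.5599, -
[... 270 characters left out ...]
19), (43.810150146484375, 19.408227920532227), 76.66360473632812)
knob 0.073 [ 0.5969 -0.2589] bar dir -101.53361947868996 ((596.7350463867188, -259.3381652832031), (43.18620300292969, 19.1318302154541), 76.66354370117188)
knob 0.057 [ 0.4432 -0.2297] bar dir 60.923345189401594 ((443.06011962890625, -230.12521362304688), (44.260555267333984, 14.697553634643555), 59.711341857910156)
knob 0.061 [ 0.443  -0.2293] bar dir 60.92334518940158 ((442.8629455566406, -229.75221252441406), (44.05144119262695, 14.628121376037598), 59.71133804321289)
knob 0.073 [ 0.4424 -0.2282] bar dir 60.92334518940158 ((442.271240234375, -228.63316345214844), (43.42405319213867, 14.419768333435059), 59.711341857910156)
```

Measured values:
- **Holder:** its axis points at 92.6°.
- **Knob:** it sits at about (0.600, -0.261), with height about 0.056 from two views. That is consistent with mid-height of the 41–73 mm bar. It lies on the rail centreline, with the bar at about 77° (q≈0).
- **Travel:** about 24 mm.

Next I move above the knob.

Call:
jog_arm(
  deltas=[0.615,-0.114,0.06,0,0,-0.308,-1,0.615,-0.114,0.06,0,0,-0.308,-1,0.615,-0.114,0.06,0,0,-0.308,-1,0.615,-0.114,0.06,0,0,-0.308,-1,0.615,-0.114,0.06,0,0,-0.308,-1,0.615,-0.114,0.06,0,0,-0.308,-1,0.615,-0.114,0.06,0,0,-0.308,-1,0.615,-0.114,0.06,0,0,-0.308,-1,0.615,-0.114,0.06,0,0,-0.308,-1,0.615,-0.114,0.06,0,0,-0.308,-1,0.615,-0.114,0.06,0,0,-0.308,-1,0.615,-0.114,0.06,0,0,-0.308,-1],
)

```text
time_s: 1.1
position: [0.6034, -0.2576, 0.1523]
tool_rot: [[0.219, 0.976, -0.001], [0.976, -0.219, 0.002], [0.002, -0.001, -1.0]]
ft_force: [0.1, 0.1, 0.6]
grip_width: 0.0854
```

Call:
jog_arm(
  deltas=[0,0,0,0,0,0,-1,0,0,0,0,0,0,-1,0,0,0,0,0,0,-1],
)

```text
time_s: 1.35
position: [0.5991, -0.2624, 0.1539]
tool_rot: [[0.225, 0.974, -0.001], [0.974, -0.225, -0.0], [-0.0, -0.001, -1.0]]
ft_force: [-0.5, -0.5, -0.9]
grip_width: 0.0855
```

Run:
```python
from h import *
np.set_printoptions(precision=4,suppress=True)
S=eyes.get_image("side")[:,:,::-1];s=env.observe();print(s["position"],s["tool_rot"],s["q"],s["ft_force"],s["time_s"])
cv2.imwrite("pics/cs2.png",cv2.resize(S[50:250,220:420],None,fx=3,fy=3,interpolation=0))
R=s["tool_rot"];tgt=np.array([.600,-.261,.040])
print(R.T@(tgt-s["position"])/.75,"yaw",np.degrees(np.arctan2(R[1,0],R[0,0])))
```

```text
[ 0.599  -0.2627  0.1542] [[ 0.2251  0.9743 -0.0003]
 [ 0.9743 -0.2251 -0.0002]
 [-0.0002 -0.0002 -1.    ]] [-34.0217  34.1978  60.3157  -0.0173  85.4933 -21.0125] [-0.2114  0.2223 -0.3047] 1.4
[0.0025 0.0008 0.1522] yaw 76.99220198774627
```

View pics/cs2.png

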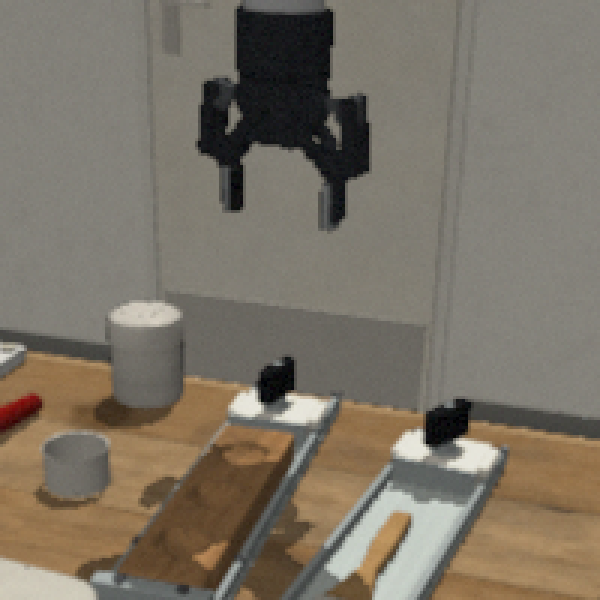

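The gripper is open above the target knob (knob at crop (275,382)) and clear of the pot. I'll descend and close gently.

Call:
jog_arm(
  deltas=[0.0025,0.001,0.04,0,0,0,-1,0.0025,0.001,0.08,0,0,0,-1,0.0025,0.001,0.11,0,0,0,-1,0.0025,0.001,0.13,0,0,0,-1,0.0025,0.001,0.145,0,0,0,-1,0.0025,0.001,0.151,0,0,0,-1,0.0025,0.001,0.151,0,0,0,-1,0.0025,0.001,0.151,0,0,0,0.2,0.0025,0.001,0.151,0,0,0,0.5,0.0025,0.001,0.151,0,0,0,0.7,0.0025,0.001,0.151,0,0,0,1,0.0025,0.001,0.151,0,0,0,1],
  grip_force=40,
)

```text
time_s: 2.4
position: [0.6014, -0.26, 0.0412]
tool_rot: [[0.223, 0.975, 0.001], [0.975, -0.223, -0.0], [-0.0, 0.001, -1.0]]
ft_force: [0.6, -0.2, 0.1]
grip_width: 0.0257
```

Call:
jog_arm(
  deltas=[0,0,0,0,0,0,1,0,0,0,0,0,0,1,0,0,0,0,0,0,1,0,0,0,0,0,0,1,0,0,0,0,0,0,1],
)

```text
time_s: 2.82
position: [0.6012, -0.2599, 0.0407]
tool_rot: [[0.223, 0.975, 0.0], [0.975, -0.223, 0.0], [0.0, 0.0, -1.0]]
ft_force: [-0.1, 0.6, 0.4]
grip_width: -0.0002
```

Run:
```python
from h import *
np.set_printoptions(precision=4,suppress=True)
S=eyes.get_image("side")[:,:,::-1];T=eyes.get_image("top")[:,:,::-1];s=env.observe();print(s["position"],s["grip_width"],s["ft_force"],s["wrist_torque"],s["time_s"])
a=cv2.resize(S[130:250,240:400],None,fx=4,fy=4,interpolation=0);cv2.imwrite("pics/cs3.png",a)
cv2.imwrite("pics/ct3.png",cv2.resize(T[150:270,205:400],None,fx=4,fy=4,interpolation=0))
a=np.radians(92.6);R=s["tool_rot"];d=R.T@[np.cos(a),np.sin(a),0]
print("per mm units",d*.001/.75,"yaw",np.degrees(np.arctan2(R[1,0],R[0,0])))
```

```text
[ 0.6013 -0.2599  0.0407] 2.3164851974719422e-05 [-0.1705 -0.2901  1.8338] [0.021  0.0511 0.0385] 2.9167
per mm units [ 0.0013 -0.0004 -0.    ] yaw 77.08870398278607
```

View pics/cs3.png

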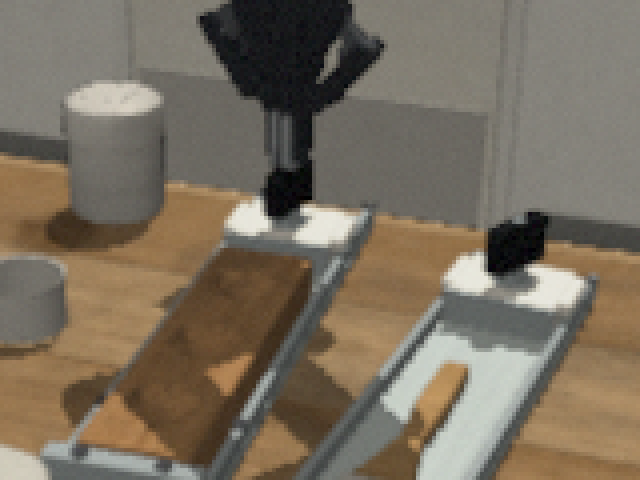

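View pics/ct3.png

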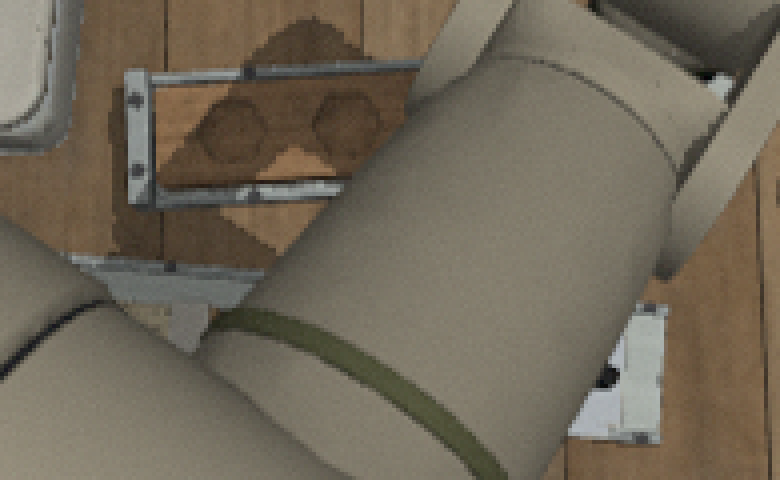

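Run:
```python
from h import *
S=eyes.get_image("side")[:,:,::-1];S0=cv2.imread("pics/side0.png")
p=eyes.camera_params("side")
def pr(X):
    v=p["intrinsics"]@(p["R"]@X+p["t"]);return v[:2]/v[2]
for X in([.6013,-.26,.041],[.6013,-.26,.073],[.6013,-.26,.1],[.6,-.261,.041],[.6,-.261,.073]):
    print(X,pr(np.array(X)))
a=[cv2.resize(np.ascontiguousarray(i[150:200,290:340]),None,fx=8,fy=8,interpolation=0) for i in(S0,S)]
a=np.clip(np.hstack(a).astype(float)*1.8,0,255)
cv2.imwrite("pics/k4.png",a)
```

```text
[0.6013, -0.26, 0.041] [310.58884263 181.80663313]
[0.6013, -0.26, 0.073] [310.71842966 170.63710559]
[0.6013, -0.26, 0.1] [310.83095556 160.9381329 ]
[0.6, -0.261, 0.041] [311.17650226 181.73362041]
[0.6, -0.261, 0.073] [311.3151832 170.5688847][ WARN:0@0.574] global loadsave.cpp:1063 imwrite_ Unsupported depth image for selected encoder is fallbacked to CV_8U.
```

View pics/k4.png

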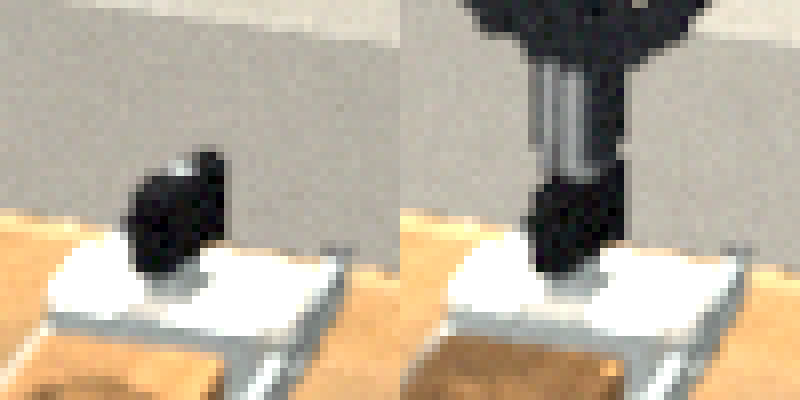

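Run:
```python
from h import *
def pr(n,X):
    p=eyes.camera_params(n);v=p["intrinsics"]@(p["R"]@X+p["t"]);return v[:2]/v[2]
x=np.array([.929,.369,0]);y=np.array([.369,-.929,0]);P=np.array([.203,-.511,.199])
for e in(-1,1):
  for dz in(0,.013,.05): print("top0 finger",e,dz,pr("top",P+y*e*.0425+[0,0,dz]),pr("top",P+y*e*.057+[0,0,dz]))
T=cv2.imread("pics/top0.png");cv2.imwrite("pics/g0.png",cv2.resize(T[340:400,480:640],None,fx=5,fy=5,interpolation=0)*2)
# high pose open
y=np.array([.974,-.225,0]);P=np.array([.599,-.2627,.1542])
for e in(-1,1):
  for dz in(0,.013,.073): print("side2",e,dz,(pr("side",P+y*e*.0425+[0,0,dz])-[220,50])*3,(pr("side",P+y*e*.057+[0,0,dz])-[220,50])*3)
```

```text
top0 finger -1 0 [492.48316941 376.58064391] [485.38704681 379.83710776]
top0 finger -1 0.013 [495.97513425 378.89917894] [488.74455416 382.22390555]
top0 finger -1 0.05 [506.71321816 386.02886808] [499.07053252 389.56447691]
top0 finger 1 0 [533.6180935 357.7035189] [540.55724484 354.51909033]
top0 finger 1 0.013 [537.88026137 359.63058784] [544.94778987 356.38083474]
top0 finger 1 0.05 [550.97676703 365.55195697] [558.43702515 362.10074155]
side2 -1 0 [320.67469089 280.86431388] [336.04119524 284.18956648]
side2 -1 0.013 [321.17440298 265.55030773] [336.64923938 268.78856798]
side2 -1 0.073 [323.57125349 192.09724463] [339.56651462 194.89763061]
side2 1 0 [234.78695504 262.27853726] [220.81271744 259.25456584]
side2 1 0.013 [234.70859768 247.45649573] [220.64470598 244.5134894 ]
side2 1 0.073 [234.33334476 176.47383056] [219.84030398 173.93644728]
```

View pics/g0.png

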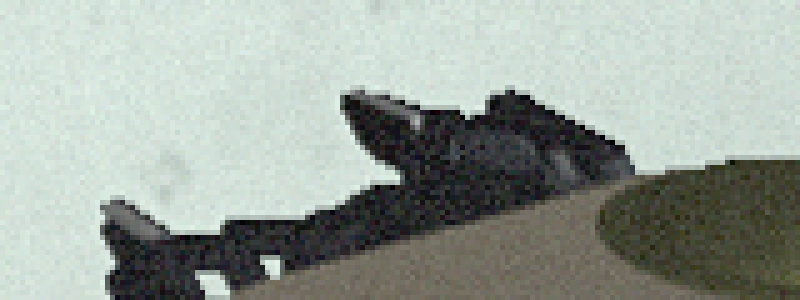

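The fingers shut on nothing. In both the side view and the first top view the tips sit about 33 mm higher than the reported TCP implies. I'll raise and look at the shut tips to measure this.

Call:
jog_arm(
  deltas=[0,0,-0.04,0,0,0,1,0,0,-0.08,0,0,0,1,0,0,-0.08,0,0,0,1,0,0,-0.08,0,0,0,1],
)

```text
time_s: 3.3
position: [0.6019, -0.2603, 0.1024]
tool_rot: [[0.223, 0.975, 0.003], [0.975, -0.223, -0.002], [-0.001, 0.003, -1.0]]
ft_force: [-0.1, -0.6, -1.6]
grip_width: -0.0001
```

Run:
```python
from h import *
S=eyes.get_image("side")[:,:,::-1];s=env.observe();P=s["position"];print(P,s["ft_force"],s["grip_width"])
def pr(n,X):
    p=eyes.camera_params(n);v=p["intrinsics"]@(p["R"]@X+p["t"]);return v[:2]/v[2]
for dz in(0,.02,.03,.04):print(dz,pr("side",P+[0,0,dz]),(pr("side",P+[0,0,dz])-[280,100])*6)
print("base of knob pts",(pr("side",np.array([.6,-.261,.073]))-[280,100])*6)
cv2.imwrite("pics/k5.png",np.clip(cv2.resize(S[100:195,280:380],None,fx=6,fy=6,interpolation=0)*1.8,0,255).astype(np.uint8))
```

```text
[ 0.60118548 -0.25987858  0.1007438 ] [-0.44615337  0.13961982  0.1421945 ] -4.250267918128965e-05
0 [310.86037734 160.68925092] [185.16226406 364.13550553]
0.02 [310.94602191 153.33010164] [185.67613144 319.98060982]
0.03 [310.9894887  149.59514618] [185.93693221 297.57087709]
0.04 [311.03339384 145.82252553] [186.20036303 274.93515319]
base of knob pts [187.89109917 423.41330821]
```

View pics/k5.png

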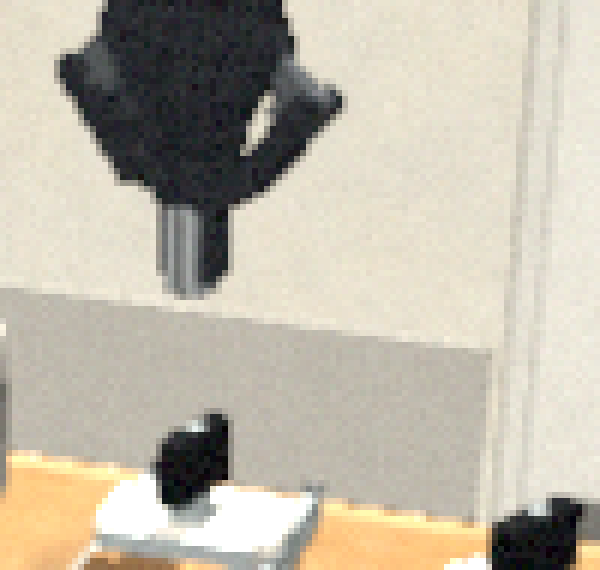

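The shut tips sit about 33 mm above the reported TCP. I checked this in the side view, and the top view at the start pose agrees. I'll allow for it: open, descend to a reported z of about 0.012 and watch the force.

Call:
jog_arm(
  deltas=[0,0,0,0,0,0,-1,0,0,0,0,0,0,-1,0,0,0,0,0,0,-1,0,0,0,0,0,0,-1,0,0,0,0,0,0,-1,0,0,0,0,0,0,-1,0,0,0.03,0,0,0,-1,0,0,0.06,0,0,0,-1,0,0,0.08,0,0,0,-1,0,0,0.09,0,0,0,-1,0,0,0.1,0,0,0,-1,0,0,0.1,0,0,0,-1],
)

```text
time_s: 4.35
position: [0.6009, -0.2597, 0.0247]
tool_rot: [[0.223, 0.975, -0.001], [0.975, -0.223, 0.001], [0.001, -0.001, -1.0]]
ft_force: [-0.6, 0.4, 0.0]
grip_width: 0.0855
```

Run:
```python
from h import *
S=eyes.get_image("side")[:,:,::-1];s=env.observe();P=s["position"];print(P,s["ft_force"],s["grip_width"])
cv2.imwrite("pics/k6.png",np.clip(cv2.resize(S[100:195,280:380],None,fx=6,fy=6,interpolation=0)*1.8,0,255).astype(np.uint8))
```

```text
[ 0.60129606 -0.2599797   0.02571825] [ 0.14884375 -0.0162659  -0.3071978 ] 0.085447860671227
```

View pics/k6.png

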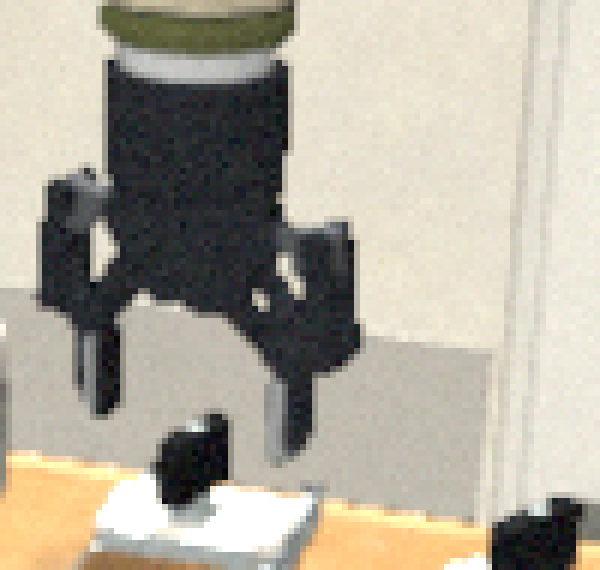

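The fingers straddle the knob. The tips are at crop (100,413) and (290,462), and the knob spans rows 415–505. I'll go 14 mm lower and close.

Call:
jog_arm(
  deltas=[0,0,0.01,0,0,0,-1,0,0,0.018,0,0,0,-1,0,0,0.018,0,0,0,-0.4,0,0,0.018,0,0,0,0,0,0,0.018,0,0,0,0.3,0,0,0.018,0,0,0,0.5,0,0,0.018,0,0,0,0.7,0,0,0.018,0,0,0,1,0,0,0.018,0,0,0,1,0,0,0.018,0,0,0,1,0,0,0.018,0,0,0,1,0,0,0.018,0,0,0,1],
  grip_force=40,
)

```text
time_s: 5.4
position: [0.6007, -0.26, 0.0126]
tool_rot: [[0.224, 0.975, -0.001], [0.975, -0.224, -0.0], [-0.0, -0.001, -1.0]]
ft_force: [-5.7, 0.2, 5.9]
grip_width: 0.0135
```

Run:
```python
from h import *
np.set_printoptions(precision=4,suppress=True)
S=eyes.get_image("side")[:,:,::-1];s=env.observe();P=s["position"];print(P,s["ft_force"],s["wrist_torque"],s["grip_width"])
cv2.imwrite("pics/k7.png",np.clip(cv2.resize(S[100:195,280:380],None,fx=6,fy=6,interpolation=0)*1.8,0,255).astype(np.uint8))
a=np.radians(92.6);R=s["tool_rot"];d=R.T@[np.cos(a),np.sin(a),0]
print("per mm units",d*.001/.75*1000,"yaw",np.degrees(np.arctan2(R[1,0],R[0,0])))
```

```text
[ 0.6007 -0.26    0.0125] [-6.1957 -0.0993  4.8582] [ 0.0314  0.8079 -0.0959] 0.013163693042853539
per mm units [ 1.2847 -0.3567 -0.    ] yaw 77.08146904009622
```

View pics/k7.png

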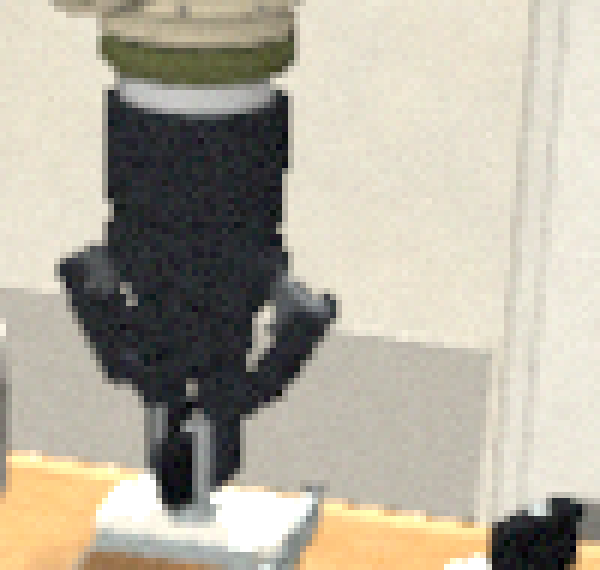

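The knob is gripped: width 13.4 mm against a nominal 14 mm. Next I slide along the holder, the first 20 mm with a 1 mm x correction to relieve the side force.

Call:
jog_arm(
  deltas=[0.002,-0.0016,0,0,0,0,1,0.005,-0.0024,0,0,0,0,1,0.009,-0.0035,0,0,0,0,1,0.013,-0.0047,0,0,0,0,1,0.017,-0.0058,0,0,0,0,1,0.021,-0.0069,0,0,0,0,1,0.024,-0.0077,0,0,0,0,1,0.0257,-0.0082,0,0,0,0,1,0.0257,-0.0082,0,0,0,0,1,0.0257,-0.0082,0,0,0,0,1],
)

```text
time_s: 6.28
position: [0.5996, -0.2393, 0.0125]
tool_rot: [[0.223, 0.975, 0.0], [0.975, -0.223, 0.0], [0.0, 0.0, -1.0]]
ft_force: [-2.6, 0.7, 5.1]
grip_width: 0.0135
```

Call:
jog_arm(
  deltas=[0.0013,-0.0004,0,0,0,0,1,0.0026,-0.0007,0,0,0,0,1,0.0026,-0.0007,0,0,0,0,1,0.0026,-0.0007,0,0,0,0,1],
)

```text
time_s: 6.62
position: [0.5995, -0.2379, 0.0125]
tool_rot: [[0.223, 0.975, 0.0], [0.975, -0.223, -0.001], [-0.001, 0.0, -1.0]]
ft_force: [-3.5, -2.4, 6.2]
grip_width: 0.0136
```

Call:
jog_arm(
  deltas=[0.0013,-0.0004,0,0,0,0,1,0.0026,-0.0007,0,0,0,0,1,0.0026,-0.0007,0,0,0,0,1,0.0026,-0.0007,0,0,0,0,1],
)

```text
time_s: 6.95
position: [0.5994, -0.236, 0.0125]
tool_rot: [[0.223, 0.975, 0.0], [0.975, -0.223, -0.001], [-0.001, 0.001, -1.0]]
ft_force: [-3.9, -2.4, 5.2]
grip_width: 0.0133
```

Run:
```python
from h import *
np.set_printoptions(precision=4,suppress=True)
S=eyes.get_image("side")[:,:,::-1];T=eyes.get_image("top")[:,:,::-1];s=env.observe();P=s["position"];print(P,s["ft_force"],s["wrist_torque"],s["grip_width"])
cv2.imwrite("pics/k8.png",np.clip(cv2.resize(S[130:250,240:400],None,fx=4,fy=4,interpolation=0)*1.5,0,255).astype(np.uint8))
cv2.imwrite("pics/t8.png",cv2.resize(T[150:270,205:400],None,fx=4,fy=4,interpolation=0))
```

```text
[ 0.5994 -0.236   0.0125] [-3.2685 -3.2698  6.4447] [-0.5153  0.5713 -0.0529] 0.013611337073858686
```

View pics/k8.png

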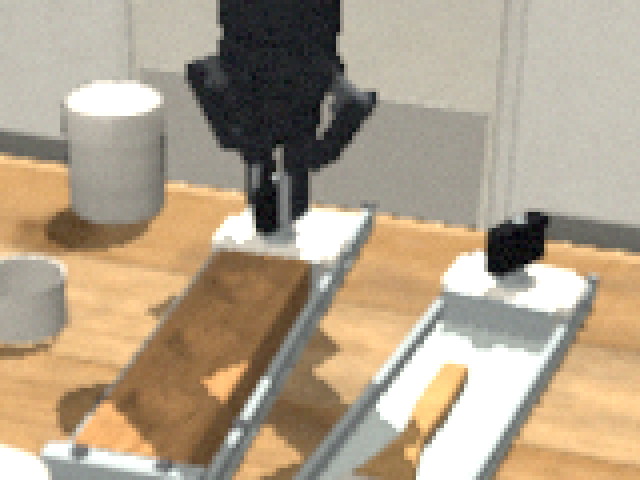

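View pics/t8.png

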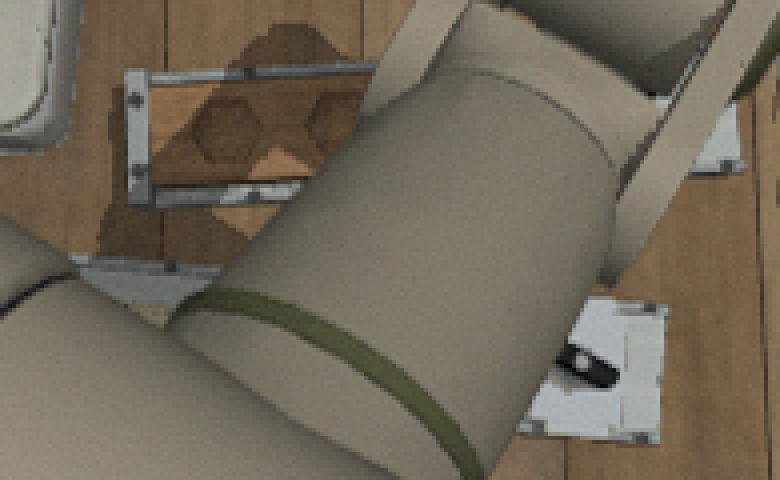

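The stop is against the mould and the mould has moved nearly to the end bar. I'll continue in small steps until the force rises.

Call:
jog_arm(
  deltas=[0.0013,-0.0004,0,0,0,0,1,0.0026,-0.0007,0,0,0,0,1,0.0026,-0.0007,0,0,0,0,1,0.0026,-0.0007,0,0,0,0,1],
)

```text
time_s: 7.38
position: [0.5994, -0.236, 0.0126]
tool_rot: [[0.224, 0.975, 0.001], [0.975, -0.224, -0.004], [-0.004, 0.002, -1.0]]
ft_force: [-3.4, -10.6, 2.7]
grip_width: 0.0132
```

Call:
jog_arm(
  deltas=[0.0013,-0.0004,0,0,0,0,1,0.002,-0.0006,0,0,0,0,1,0.002,-0.0006,0,0,0,0,1],
)

```text
time_s: 7.63
position: [0.5995, -0.236, 0.0126]
tool_rot: [[0.224, 0.975, 0.002], [0.975, -0.224, -0.007], [-0.006, 0.003, -1.0]]
ft_force: [-2.7, -17.9, 1.3]
grip_width: 0.0133
```

There is hard contact: the position stays at y=-0.236 while the force rises to 18 N. I'll relax most of the overtravel, keep a light preload, and turn clockwise (positive about tool z).

Call:
jog_arm(
  deltas=[-0.0032,0.0009,0,0,0,0,1,-0.0032,0.0009,0,0,0,0.02,1,-0.0032,0.0009,0,0,0,0.05,1,-0.0032,0.0009,0,0,0,0.08,1,-0.0032,0.0009,0,0,0,0.11,1,-0.0032,0.0009,0,0,0,0.14,1,-0.0032,0.0009,0,0,0,0.17,1,-0.0032,0.0009,0,0,0,0.2,1,-0.0032,0.0009,0,0,0,0.2,1,-0.0032,0.0009,0,0,0,0.2,1],
  grip_force=60,
)

```text
time_s: 8.47
position: [0.5999, -0.2364, 0.0126]
tool_rot: [[0.754, 0.657, 0.002], [0.657, -0.754, -0.003], [-0.001, 0.004, -1.0]]
ft_force: [-0.9, -9.0, 2.6]
grip_width: 0.0131
```

Run:
```python
from h import *
np.set_printoptions(precision=4,suppress=True)
s=env.observe();R=s["tool_rot"];print(s["position"],s["ft_force"],s["wrist_torque"],s["grip_width"],s["q"],"yaw",np.degrees(np.arctan2(R[1,0],R[0,0])))
```

```text
[ 0.5999 -0.2364  0.0126] [-0.9055 -8.9857  2.6402] [-1.4109  0.2273 -0.0827] 0.013108637754924395 [-31.9533  40.9146  72.4103  -0.1192  66.4733  17.053 ] yaw 41.04099590320931
```

Call:
jog_arm(
  deltas=[0,0,0,0,0,0.03,1,0,0,0,0,0,0.06,1,0,0,0,0,0,0.09,1,0,0,0,0,0,0.12,1,0,0,0,0,0,0.15,1,0,0,0,0,0,0.175,1,0,0,0,0,0,0.195,1,0,0,0,0,0,0.208,1,0,0,0,0,0,0.215,1,0,0,0,0,0,0.215,1],
)

```text
time_s: 9.3
position: [0.6001, -0.237, 0.0127]
tool_rot: [[0.999, 0.041, 0.002], [0.041, -0.999, -0.005], [0.002, 0.005, -1.0]]
ft_force: [-0.6, -11.0, 1.5]
grip_width: 0.0131
```

Run:
```python
from h import *
np.set_printoptions(precision=4,suppress=True)
s=env.observe();R=s["tool_rot"];print(s["position"],s["ft_force"],s["wrist_torque"],s["grip_width"],"yaw",np.degrees(np.arctan2(R[1,0],R[0,0])),s["q"])
```

```text
[ 0.6001 -0.237   0.0127] [ -0.5612 -10.9813   1.4976] [-1.7874  0.1166  0.4563] 0.013146622989100248 yaw 2.3611436419743925 [-31.9678  40.9206  72.3792  -0.1777  66.4328  55.742 ]
```

The z moment jumped to 0.46 N m at yaw 2.4°, so the knob is at its hard stop square across the holder. Next I open partly and lift straight up.

Call:
jog_arm(
  deltas=[0,0,0,0,0,0,0.3,0,0,0,0,0,0,0,0,0,0,0,0,0,0,0,0,0,0,0,0,0,0,0,0,0,0,0,0,0,0,-0.03,0,0,0,0,0,0,-0.07,0,0,0,0,0,0,-0.12,0,0,0,0,0,0,-0.17,0,0,0,0,0,0,-0.2,0,0,0,0,0,0,-0.2,0,0,0,0],
)

```text
time_s: 10.22
position: [0.6012, -0.2354, 0.1681]
tool_rot: [[0.999, 0.042, 0.009], [0.042, -0.999, -0.005], [0.008, 0.006, -1.0]]
ft_force: [1.3, -0.5, -0.4]
grip_width: 0.0427
```

Call:
jog_arm(
  deltas=[-0.05,0.05,-0.05,0,0,0,0,-0.1,0.1,-0.05,0,0,0,0,-0.15,0.15,-0.05,0,0,0,0,-0.2,0.2,-0.05,0,0,0,0,-0.25,0.25,-0.05,0,0,0,0,-0.3,0.3,-0.05,0,0,0,0,-0.35,0.35,-0.05,0,0,0,0,-0.35,0.35,-0.05,0,0,0,0,-0.35,0.35,-0.05,0,0,0,0,-0.35,0.35,-0.05,0,0,0,0,-0.35,0.35,-0.05,0,0,0,0,-0.35,0.35,-0.05,0,0,0,0],
)

```text
time_s: 11.22
position: [0.3482, -0.5072, 0.199]
tool_rot: [[0.999, 0.041, -0.0], [0.041, -0.999, 0.001], [-0.0, -0.001, -1.0]]
ft_force: [-0.1, 0.9, 0.1]
grip_width: 0.0427
```

Run:
```python
from h import *
np.set_printoptions(precision=4,suppress=True)
S=eyes.get_image("side")[:,:,::-1];T=eyes.get_image("top")[:,:,::-1];s=env.observe();print(s["position"],s["ft_force"],s["grip_width"],s["time_s"])
cv2.imwrite("pics/k9.png",np.clip(cv2.resize(S[130:280,240:400],None,fx=4,fy=4,interpolation=0)*1.3,0,255).astype(np.uint8))
cv2.imwrite("pics/t9.png",cv2.resize(T[150:270,205:400],None,fx=4,fy=4,interpolation=0));cv2.imwrite("pics/t9f.png",T)
```

```text
[ 0.3491 -0.5066  0.1995] [-0.0999  0.3522  0.2319] 0.04289273645372865 11.3167
```

View pics/k9.png

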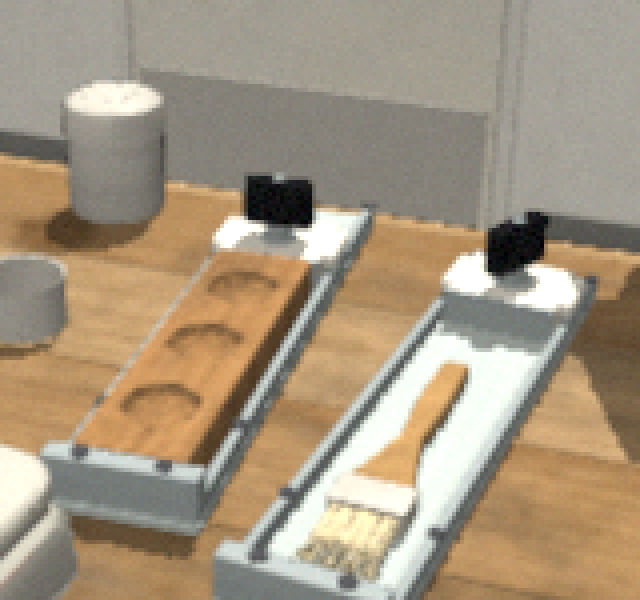

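View pics/t9.png

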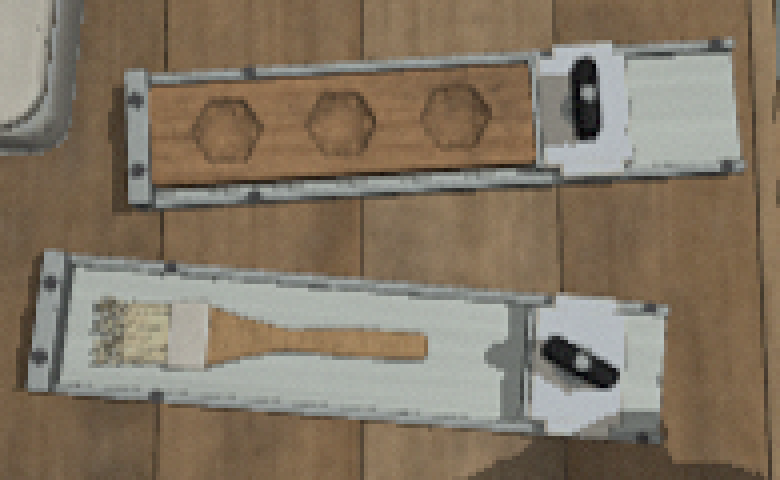

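The mould now sits between the end bar (crop column 150) and the stop face (column 538), with the knob square across at (586,98). The spare knob is still at (580,362), unchanged. One numeric check, then I hand in.

Run:
```python
from h import *
from rig import close_job
T=cv2.imread("pics/t9f.png")
for b in[(340,155,365,190),(335,228,368,255)]:
    w=np.array([onz("top",q,.061)[:2] for q in blob(T,b)]);c=w.mean(0);V=np.linalg.svd(w-c)[2]
    print(c,np.degrees(np.arctan2(V[0,1],V[0,0]))%180)
f=lambda x,y:(np.array([x,y])+.5)/4+[204.5,149.5]
m=np.mean([onz("top",f(*p),.034) for p in((150,87),(153,187),(532,65),(535,163))],0);print("mould",m)
close_job()
```

```text
[ 0.59820979 -0.2364859 ] 1.6732472094838045
[ 0.44324349 -0.22914138] 61.35012637651596
mould [ 0.59025523 -0.09118816  0.034     ]
the job is handed in; nothing more can be done
```

The stop is slid up against the mould, the mould sits against the fixed end, and the knob is turned clockwise to its hard stop. I handed the job in at about 11.4 s of the 35 s allowed; no verdict was reported.

**Slide:** I pushed the stop about 24 mm by its gripped knob. It then held at y = -0.236 while the force rose to 18 N.

**Last checks from the top camera:**

| Check | Measured | Needed or expected |
|---|---|---|
| Knob bar angle | about 1.7° (holder's cross axis is 2.6°) | q ≈ 1.3 rad; at least 1.05 |
| Moment at end of turn | jumped to 0.46 N m | knob at its hard stop |
| Mould to knob distance | about 0.145 m | below 0.161 m; 0.1475 expected when held |
| Spare knob shift | about 0.3 mm and 0.4°, within image noise | under 12 mm |

The gripper was clear of everything, with wrist forces near zero.

**Failed or disagreed:**
- **First grasp:** it closed on nothing, just above the knob. The fingertips sit about 33 mm higher than the reported TCP position, as both cameras showed. I corrected for that and the second grasp held.
- **Knob height:** the two-view measurement gave 56 mm, which is close to the bar's middle (57 mm).

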